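# Find the flat on the rotator shaft and hold the drive collar on it

### The arm

A 6-joint arm with a two-finger parallel gripper is mounted at the origin on a cart in front of the work surface, level with it; the furniture and walls round the work are solid. World frame = base frame: x ahead of the robot, y to its left, z up, the work surface at z = 0. Lengths are in m, angles in rad, forces in N, time in s.
With the tool pointing down it reaches from about 0.225 to 0.875 m from the base axis. Payload 3.4 kg.
Tool frame: the origin (TCP) lies on the mounting face of the last link; the fingertips stand 173 mm ahead of it and the grasp point (between the pads) lies 155 mm ahead of it; y points along the fingers, x is the direction in which the jaws open and shut, and the axes are right-handed (so a half turn about y gives the same grasp; the last joint's range is limited). The gripper opens to 85 mm and grips with 20 to 120 N. Pads are 22 mm wide; open, the fingers measure 114 mm over their backs; the gripper's body (76 mm by 85 mm) begins 54 mm behind the grasp point. The pads swing forward as they close: fully open they stand 13 mm farther back than shut.
Start: joints at [1.179, 0.276, 1.505, -0, 1.361, -0.121], TCP at [0.154, 0.554, 0.405] pointing down, gripper open.
Joint ranges: [-2.89, 2.89], [-0.75, 2.08], [0.22, 2.7], [-1.18, 4.32], [0.11, 2.71], [-2.7, 2.7]. Speed limits (rad/s): [2.57, 2.57, 3.14, 3.14, 3.14, 3.14].

### API

Orientations are given as a unit quaternion [w, x, y, z].
In Python, from rig import manip, vision, ticket gives the robot as it stands.
- The arm moves only by the tool arm_command, never from a script. Its argument "increments" is one flat list of numbers, 7 for each row, row after row: the turn, a rotation vector about the tool's x, y, z in rad, then the shift along the tool's x, y, z in cm, then the closure, from 0 (fully open) to 1 (shut). In form: [wx, wy, wz, tx, ty, tz, hand, wx, wy, wz, tx, ty, tz, hand, ...]. A call has 1 to 8 rows; each row shifts and turns the commanded pose from where the row before left it, along the tool's axes as they then stand; what a row does not reach is not made up. A row lasts 1/8 s, in which the tool goes at most 62.5 mm and 10.7 degrees, less where a joint would pass 70% of its speed; a pose out of reach is approached as far as the arm can. A call is refused whole if a number of a shift passes 6.25 or a number of a turn 0.188, either way. A call with a gripper value outside its range is refused whole. The fingers move at their own pace and stop on an object; "grip_force" is the grip in N (left out, the last holds). Time passes only in rows, so rows that do not move let the fingers close. It gives the time, the measured TCP pose, the force and the opening at its end, in the units of the state.
- manip.get_state(): the state, without advancing time (a new reading comes with each control period).
- vision.get_image(name): name is "scene" or "top"; returns the picture (384x512x3 uint8, red, green, blue); there is no depth.
- vision.camera_params(name): a dict with "vfov" (degrees; the focal length in pixels is half the picture's height over the tangent of half this angle, whatever the lens; pixels are square), "cx", "cy" (the principal point, pixels), "R" (3x3) and "t" (3): a world point X has camera coordinates R X + t. Camera axes: x right, y down, z forward; pixel columns grow to the right and rows downward; lengths in m; the calibration is good to about 2 mm. A picture is of the moment at which its call begins. camera_params takes no time and is no camera call.
- ticket.sign_off(): hands the job in, once; it reports no verdict.
The state is a dict: "clock": time; "qpos": joint angles; "qd": joint speeds; "effort": joint torques, N m; "position": TCP position; "ee_rot": TCP orientation; "contact_force": force on the tool from outside, world axes, zero at the start; "moment": the same for the moment, N m; "width": finger opening in m.
Only numpy, scipy, OpenCV 4.12 (cv2) and the standard library are available. Lean on these libraries where they do the work, as an engineer would, in place of code of your own. Each camera call takes 0.05 s, during which the arm holds its last target.

### The job

The tube rotator's drive collar is off and has to go back on. First grip the upright shaft and turn it until your fingers close on its bright flat with the flat facing the front of the drive unit, at the red line on the cover; then fit the loose collar over the shaft with its thumbscrew on the flat and pointing along that red line, and press it right down against the brass spring cup. Finish still gripping the collar and holding the cup down, so that a colleague can tighten the screw; do not disturb the small bottle, the tape or the tip box.

Things in the scene. Friction and masses are not known exactly. Their poses are not given: they have to be found in the camera images.
- drive: tube rotator drive unit, fixed to the bench: low housing 140 mm (x) by 124 mm (y), cover 58 mm above the bench. Origin on the bench, under the shaft axis. Its -x side is the front, with knob and switch; its z axis is the shaft axis. Above the cover: an aluminium bearing flange 68 mm across to z = 62 mm (52 mm across at 66 mm), then the brass spring cup, then the shaft
- drive_mark (a point): rear end of the red index line on the drive's cover, 40 mm in front of the shaft axis, z = 58 mm; the line runs straight to the front from the shaft axis
- shaft (a joint): angle of the upright dark steel shaft in the drive, rad, counter-clockwise from above. 0: its flat faces the front (the red line). It starts between 0.6 and 2.2, so it is to be turned clockwise; it turns freely through full turns with light drag (0.05 N m) and stays where it is left
- shaft_flat (a point): centre of the bright flat on the shaft, z = 112 mm, 6.5 mm from the shaft axis; this point's -x axis points out of the flat. The shaft is 20 mm in diameter, 16.5 mm measured across the flat (fingers closed on the flat read 16.5 mm, on the round 20 mm); the flat runs from z = 88 mm to the top
- shaft_top (a point): centre of the shaft's top end, z = 132 mm above the bench, on the shaft axis; edge chamfered 2 mm
- spring_cup (a joint): travel of the brass spring cup round the foot of the shaft, m, growing downward: 0 free (its top at z = 86 mm), 0.005 fully pressed (top at z = 81 mm). 34 mm across. The spring pushes up with 2 N when free and 10 N when fully pressed, where it meets a hard stop
- collar_center (a point): centre of the loose aluminium drive collar: outside 36 mm, height 30 mm, bore 21.6 mm, about 90 g, standing upright on the bench with the bore vertical (centre 15 mm up). The thumbscrew is on its -x side, at mid height; its 5 mm tip stands 3.6 mm into the bore, to 7.2 mm from the axis, so that the collar goes over the shaft only with the screw on the flat (within about 0.2 rad). Grip it across y, clear of the screw
- collar_screw (a point): middle of the thumbscrew's black knurled head (15 mm diameter, 12 mm long), 29 mm from the collar's axis, at half its height
- small_bottle_mid (a point): middle of a small white bottle with a yellow cap, 35 mm across and 68 mm tall, loose; bystander. Collar and bottle stand one to the left and one to the right of the drive, in either order
- tape: roll of masking tape lying flat, 100 mm across, 25 mm tall, loose; bystander. Origin at the centre of its underside
- tip_box: pale blue pipette tip box, 72 x 118 x 69 mm, loose; bystander. Origin at the centre of its underside

How it is judged:
By the outcome, as a careful person would: the job done as asked, in the order asked, and still so for the second after the job is handed in, while the arm keeps its last pose, push and grip.
It also fails if it takes over 61 s, if anything falls off the work surface, if the arm or the gripper's body presses on something with over 40 N, if the wrist force passes 120 N, or if a joint passes its speed limit or range.

## Working session

There is one attempt and no reset: what is moved stays moved. The work goes in short steps, Python scripts to look and compute and a tool call to move; the robot and the scene stay as the last step left them, time stands still between calls to the robot, and variables do not carry over. Pictures are saved under pics/ and viewed, and the job is handed in when it is done.

Besides the shell and the picture viewer there is one more tool, called after ">>>" as a command line: name --argument value ..., lists and objects as JSON in quotes. arm_command: Moves the arm, as the interface text tells. Its arguments: {"type":"object","properties":{"increments":{"type":"array"},"grip_force":{"type":"number"}},"required":["increments"]}

```bash
ls; mkdir -p pics
python3 - <<'E'
from rig import manip, vision, ticket
import cv2, numpy as np
s=manip.get_state(); print(s)
for n in ("scene","top"):
    im=vision.get_image(n); cv2.imwrite(f"pics/{n}0.png",im[:,:,::-1]); print(n,vision.camera_params(n))
E
```

```text
pics
{'clock': 0.0, 'qpos': array([ 1.17900072e+00,  2.76630687e-01,  1.50615630e+00, -1.34926327e-05,
        1.36068844e+00, -1.21004301e-01]), 'qd': array([-0.00027783, -0.00100765, -0.00017744, -0.00049022,  0.00063019,
       -0.00089032]), 'effort': array([-8.93378165e-04, -4.16764712e+01, -2.45806038e+01, -1.85744502e-04,
        1.12394782e-02, -1.95961366e-05]), 'position': array([0.15373859, 0.55384916, 0.40380982]), 'ee_rot': array([-0.56257436,  0.56325429,  0.42736111, -0.42850575]), 'contact_force': array([ 0.27517277, -0.01217651,  0.04866435]), 'moment': array([-0.02575813, -0.03250074, -0.02177056]), 'width': 0.08558369889788597}
scene {'vfov': 48.381891085270624, 'cx': 262.44996408231594, 'cy': 190.13924616135233, 'R': array([[-0.81994117, -0.57213278,  0.01898823],
       [-0.45061841,  0.62462768, -0.63779566],
       [ 0.35304323, -0.53151137, -0.76997152]]), 't': array([0.49863535, 0.35642021, 0.93099208])}
top {'vfov': 53.7092601613934, 'cx': 256.28624231541255, 'cy': 188.51540931677653, 'R': array([[ 0.01866828, -0.99976594, -0.0109341 ],
       [-0.98932641, -0.01689044, -0.1447341 ],
       [ 0.14451554,  0.01351933, -0.98941017]]), 't': array([-0.0233498 ,  0.61572732,  1.01459251])}
```

View images.

View pics/scene0.png

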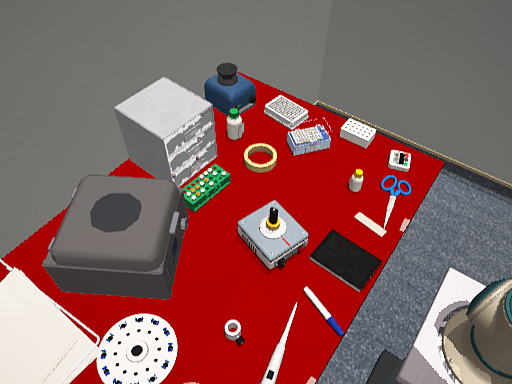

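View pics/top0.png

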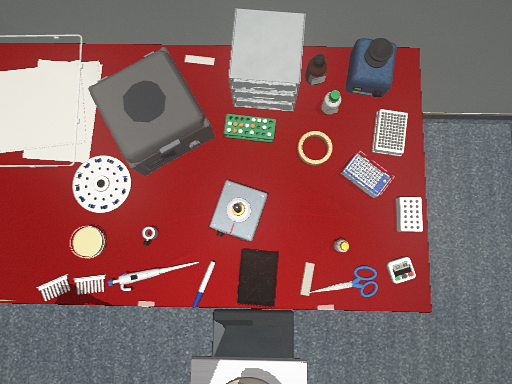

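```bash
cat > h.py <<'E'
import numpy as np, cv2
from rig import manip, vision, ticket
def cam(n):
    p=vision.camera_params(n); f=192/np.tan(np.radians(p['vfov']/2)); return p,f
def proj(n,X):
    p,f=cam(n); c=p['R']@np.array(X,float)+p['t']; return np.array([p['cx']+f*c[0]/c[2],p['cy']+f*c[1]/c[2]])
def ray(n,uv):
    p,f=cam(n); d=np.array([(uv[0]-p['cx'])/f,(uv[1]-p['cy'])/f,1.]); R=p['R']; return -R.T@p['t'], R.T@d
def plane(n,uv,z):
    o,d=ray(n,uv); return o+d*(z-o[2])/d[2]
def tri(u1,u2):
    o1,d1=ray('scene',u1);o2,d2=ray('top',u2)
    A=np.stack([d1,-d2],1); s=np.linalg.lstsq(A,o2-o1,rcond=None)[0]
    a,b=o1+d1*s[0],o2+d2*s[1]; return (a+b)/2,np.linalg.norm(a-b)
def crop(n,u,v,w,k,name,im=None):
    if im is None: im=vision.get_image(n)
    u0,v0=int(u-w),int(v-w); u0=max(u0,0);v0=max(v0,0)
    c=im[v0:v0+2*w,u0:u0+2*w,::-1]; c=cv2.resize(c,None,fx=k,fy=k,interpolation=cv2.INTER_NEAREST)
    cv2.imwrite(name,c); return u0,v0
E
python3 - <<'E'
import cv2,numpy as np
a=cv2.imread('pics/scene0.png');b=cv2.imread('pics/top0.png')
def c(im,u,v,w=35,k=8): return cv2.resize(im[v-w:v+w,u-w:u+w],None,fx=k*5/w*7/8*.8,fy=k*5/w*7/8*.8,interpolation=cv2.INTER_NEAREST)
def cc(im,u,v,w): return cv2.resize(im[v-w:v+w,u-w:u+w],(380,380),interpolation=cv2.INTER_NEAREST)
cv2.imwrite('pics/c1.png',np.hstack([cc(a,273,233,38),cc(b,238,210,38)]))
cv2.imwrite('pics/c2.png',np.hstack([cc(a,234,331,19),cc(b,149,233,19)]))
E
```

```text
(no output)
```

View pics/c1.png

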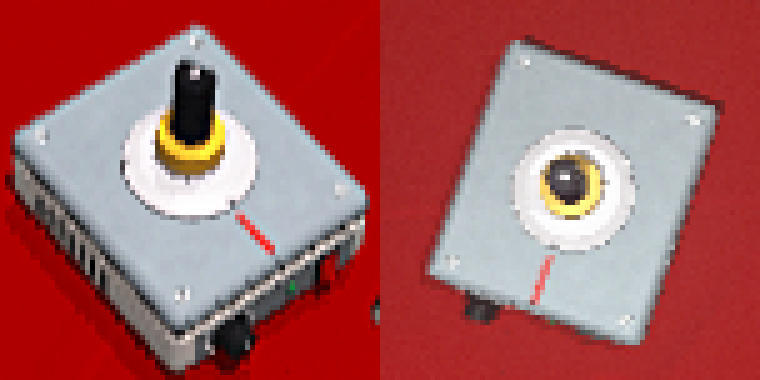

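View pics/c2.png

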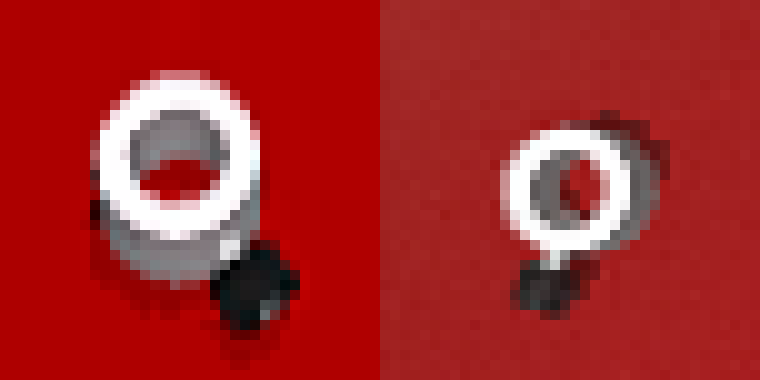

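```bash
cat > m.py <<'E'
from h import *
A=cv2.imread('pics/scene0.png')[:,:,::-1].astype(int);B=cv2.imread('pics/top0.png')[:,:,::-1].astype(int)
def comp(m,near):
    n,l,st,c=cv2.connectedComponentsWithStats(m.astype(np.uint8)); 
    k=1+np.argmin(np.hypot(*(c[1:]-near).T)); return l==k,c[k],st[k]
def rng(im,c,w):
    o=np.zeros(im.shape[:2],bool); o[c[1]-w:c[1]+w,c[0]-w:c[0]+w]=1; return o
def fit(m):
    cs,_=cv2.findContours(m.astype(np.uint8),cv2.RETR_EXTERNAL,cv2.CHAIN_APPROX_NONE); c=max(cs,key=cv2.contourArea); return cv2.fitEllipse(cv2.convexHull(c)) ,c
for n,im,dc,cc in (('scene',A,(273,233),(232,328)),('top',B,(238,210),(149,233))):
    r,g,b=im[...,0],im[...,1],im[...,2]
    red=(r>190)&(g<110)&(b<110)&(r-g>110)&rng(im,dc,40)
    if n=='scene': red&=False; red=(r-g>90)&(b>28)&rng(im,(288,240),9)
    v,u=np.nonzero(red); 
    if n=='top':
        l=[plane(n,(x,y),.058) for x,y in zip(u,v)]; l=np.array(l)[:,:2]; vx=cv2.fitLine(l.astype(np.float32),cv2.DIST_L2,0,0,0).ravel(); print(n,'red',len(l),vx,l[np.argmax(l[:,0])],l[np.argmin(l[:,0])])
    wh=(im.min(2)>205)&rng(im,dc,22)
    m,c,st=comp(wh,dc); e,_=fit(m); print(n,'flange',e,plane(n,e[0],.062),plane(n,e[0],.064))
    br=(r-b>70)&(g>110)&rng(im,dc,20)
    m,c,st=comp(br,dc); e,_=fit(m); print(n,'brass',st,e,plane(n,e[0],.086))
    wh=(im.min(2)>150)&rng(im,cc,14)
    m,c,st=comp(wh,cc); e,_=fit(m); print(n,'collar',st,e,plane(n,e[0],.03))
    bk=(im.max(2)<60)&rng(im,cc,16) if n=='top' else (im.max(2)<50)&rng(im,(239,340),9)
    v,u=np.nonzero(bk); print(n,'screw',len(u),u.mean(),v.mean(),plane(n,(u.mean(),v.mean()),.015))
    cov=(im.min(2)>110)&(im.max(2)-im.min(2)<60)&rng(im,dc,42)
    m,c,st=comp(cov,dc); h=fit(m)[1]
    q=cv2.approxPolyDP(cv2.convexHull(h),4,True)[:,0]; print(n,'cover',[(tuple(x),plane(n,x,.058)[:2].round(4)) for x in q])
E
python3 m.py
```

```text
scene flange ((272.4159240722656, 226.4557647705078), (22.519332885742188, 26.462505340576172), 94.47050476074219) [0.5539907  0.03647576 0.062     ] [0.5532729 0.0376698 0.064    ]
scene brass [267 217  13  10  61] ((272.81317138671875, 221.0557861328125), (11.262676239013672, 13.244901657104492), 99.09479522705078) [0.55352397 0.03702251 0.086     ]
scene collar [225 320  16  16 135] ((232.30911254882812, 327.2392883300781), (15.41700553894043, 16.273447036743164), 35.49104309082031) [0.48766699 0.28790948 0.03      ]
scene screw 43 239.62790697674419 340.3255813953488 [0.46118886 0.29734928 0.015     ]
scene cover [((np.int32(275), np.int32(200)), array([ 0.597 , -0.0394])), ((np.int32(307), np.int32(233)), array([0.4751, 0.0006])), ((np.int32(307), np.int32(241)), array([0.4631, 0.0206])), ((np.int32(269), np.int32(268)), array([0.4965, 0.1354])), ((np.int32(238), np.int32(221)), array([0.635 , 0.0707]))]
top red 7 [ 0.9546776  -0.29764187  0.50528467  0.05187495] [0.51539961 0.04904533] [0.49635696 0.05395685]
top flange ((238.04620361328125, 209.57913208007812), (23.6115779876709, 24.443506240844727), 85.7223129272461) [0.55463373 0.03606675 0.062     ] [0.55445586 0.03594503 0.064     ]
top brass [232 203  12  13  64] ((237.6768035888672, 208.9853973388672), (12.094785690307617, 12.180386543273926), 84.7990951538086) [0.55406686 0.03563117 0.086     ]
top collar [143 227  12  14  76] ((148.16989135742188, 232.8173065185547), (11.706622123718262, 13.803601264953613), 19.395971298217773) [0.48797614 0.28753129 0.03      ]
top screw 19 146.10526315789474 242.1578947368421 [0.46204359 0.29623851 0.015     ]
top cover [((np.int32(266), np.int32(193)), array([ 0.6021, -0.0395])), ((np.int32(251), np.int32(240)), array([ 0.4732, -0.0009])), ((np.int32(210), np.int32(226)), array([0.5088, 0.1115])), ((np.int32(227), np.int32(180)), array([0.6365, 0.069 ]))]
```

Run:
```python
from h import *
a=cv2.imread('pics/scene0.png');b=cv2.imread('pics/top0.png')
cc=lambda im,u,v,w:cv2.resize(im[v-w:v+w,u-w:u+w],(390,390),interpolation=cv2.INTER_NEAREST)
cv2.imwrite('pics/c3.png',np.hstack([cc(a,273,217,13),cc(b,238,209,13)]))
print(b[199:218,229:249].max(2))
C=np.array([.554,.036])
for n in('scene','top'): print(n,proj(n,[*C,.132]),proj(n,[*C,.086]))
for k in (0.6,1.4,2.2):
    a0=np.radians(162.7)+k
    print(k,[proj('top',[*(C+6.5*.001*np.array([np.cos(a0),np.sin(a0)])),z]).round(1) for z in(.13,.11,.09)])
```

```text
[[193 195 189 187 240 225 225 223 222 222 222 222 224 225 220 176 130 204
  203 200]
 [196 187 172 224 225 227 227 232 240 246 242 228 226 223 225 227 217 163
  199 200]
 [171 209 224 223 227 248 255 255 255 255 255 255 255 249 226 222 226 222
  186 197]
 [203 225 221 233 253 253 255 253 170 231 164 162 200 255 255 244 222 226
  217 160]
 [228 227 240 254 255 255 233 160 141 154 184 161 154 203 255 254 246 224
  227 218]
 [226 235 255 254 225  97  64  73  70  74 125 177 176 166 200 255 254 242
  229 236]
 [228 248 253 240 193  63  84  83  85  90 136 186 220 255 165 193 255 253
  230 231]
 [234 255 251 177 147  80  98 137 126  79  74 130 222 255 252 195 255 251
  241 226]
 [235 239 242 233  84  83 120 238 255  86  95  76 171 255 255 190 255 253
  250 226]
 [239 242 245 252 137  85  85  89  96  80  70  88 162 255 255 153 197 254
  252 230]
 [236 243 243 252 252  69  86  89  91  83  72  88 159 255 255 228 255 254
  252 230]
 [238 241 241 248 250 142  59  78  74  68  59  77 174 255 254 182 255 253
  252 232]
 [234 241 237 229 255 254 136  43  50  49  42 117 248 255 253 184 255 253
  250 
[... 159 characters left out ...]
 252
  239 231]
 [239 252 251 242 238 207 243 255 255 255 255 254 177 224 255 253 253 252
  234 237]
 [231 238 254 254 255 242 218 209 143 145 135 229 255 255 254 253 253 240
  233 231]
 [234 234 243 253 254 255 255 255 255 255 255 255 254 253 253 252 245 232
  237 236]
 [246 234 233 241 253 252 253 254 255 255 254 252 252 252 252 242 233 236
  232 147]]
scene [273.62466529 209.29314624] [272.88600773 220.68443989]
top [236.45541137 207.35752993] [237.53781358 209.00798433]
0.6 [array([237.2, 209.9]), array([237.7, 210.6]), array([238.1, 211.2])]
1.4 [array([238.7, 208.6]), array([239.2, 209.3]), array([239.6, 210. ])]
2.2 [array([238.9, 206.7]), array([239.4, 207.4]), array([239.8, 208.1])]
```

View pics/c3.png

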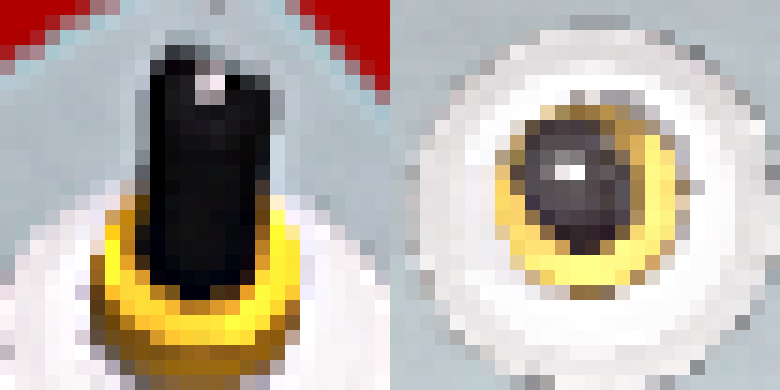

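```bash
cat >> h.py <<'E'
from scipy.spatial.transform import Rotation as Ro
def st():
    s=manip.get_state(); w,x,y,z=s['ee_rot']; return s,Ro.from_quat([x,y,z,w])
def go(xyz,jaw=None,verbose=True):
    """shift in tool axes (cm) to reach TCP xyz; tilt/yaw correction rotvec (tool axes)"""
    s,R=st(); d=R.inv().apply(np.array(xyz)-s['position'])*100
    print('t',round(s['clock'],2),'pos',s['position'].round(4),'F',s['contact_force'].round(1),'M',s['moment'].round(2),'w',round(s['width']*1e3,1),'q',s['qpos'].round(2))
    M=R.as_matrix(); j=np.degrees(np.arctan2(M[1,0],M[0,0])); print('jaw deg',round(j,2),'down',M[:,1].round(3),'shift cm',d.round(2))
    if jaw is not None:
        a=np.radians(jaw); x=np.array([np.cos(a),np.sin(a),0]); 
        y=np.array([0,0,-1.]); T=Ro.from_matrix(np.stack([x,y,np.cross(x,y)],1)); print('turn',(R.inv()*T).as_rotvec().round(4))
E
python3 -c "
from h import *
go([.554,.036,.40],62.9)"
```

```text
t 0.1 pos [0.1538 0.5539 0.4039] F [ 0.6 -1.  -1.5] M [ 0.    0.02 -0.01] w 85.3 q [ 1.18  0.28  1.51 -0.    1.36 -0.12]
jaw deg 74.48 down [-0.001 -0.001 -1.   ] shift cm [-39.19   0.45 -52.42]
turn [-0.      0.2021 -0.0016]
```

>>> arm_command --increments '[0, 0, 0, -3.27, 0, -4.36, 0, 0, 0, 0, -3.27, 0, -4.36, 0, 0, 0, 0, -3.27, 0, -4.36, 0, 0, 0, 0, -3.27, 0, -4.36, 0, 0, 0, 0, -3.27, 0, -4.36, 0, 0, 0, 0, -3.27, 0, -4.36, 0, 0, 0, 0, -3.27, 0, -4.36, 0, 0, 0, 0, -3.27, 0, -4.36, 0]'

```text
clock: 1.1
position: [0.4206, 0.2071, 0.4045]
ee_rot: [0.563, -0.563, -0.428, 0.428]
contact_force: [1.0, -0.3, 0.1]
width: 0.0854
```

>>> arm_command --increments '[0, 0, 0, -3.27, 0, -4.36, 0, 0, 0, 0, -3.27, 0, -4.36, 0, 0, 0, 0, -3.27, 0, -4.36, 0, 0, 0, 0, -3.27, 0, -4.36, 0, 0, 0.1, 0, 0, 0, 0, 0.3, 0, 0.1, 0, 0, 0, 0, 0.5, 0, 0, 0, 0, 0, 0, 0.5]'

```text
clock: 1.98
position: [0.553, 0.0358, 0.4041]
ee_rot: [0.603, -0.602, -0.37, 0.37]
contact_force: [0.2, -0.3, -0.1]
width: 0.0428
```

```bash
python3 -c "
from h import *
go([.554,.036,.30],62.9)
b=vision.get_image('top');a=vision.get_image('scene')
cv2.imwrite('pics/t1.png',np.hstack([a,b])[:,:,::-1][:, :][90:390,200:900])
go([.554,.036,.30],62.9)"
```

```text
t 1.98 pos [0.553  0.0358 0.4041] F [ 0.2 -0.3 -0.1] M [-0.01  0.   -0.02] w 42.8 q [-0.06  0.25  1.55  0.    1.35 -1.16]
jaw deg 63.07 down [-0.001  0.    -1.   ] shift cm [ 0.07 10.41 -0.1 ]
turn [-0.0011  0.003  -0.0004]
t 2.08 pos [0.5529 0.0361 0.4044] F [ 0.4 -0.2  1. ] M [-0.03 -0.02  0.02] w 42.5 q [-0.06  0.24  1.55  0.    1.35 -1.16]
jaw deg 63.12 down [-0.001  0.    -1.   ] shift cm [ 0.05 10.44 -0.11]
turn [-0.0005  0.0039 -0.0002]
```

View pics/t1.png

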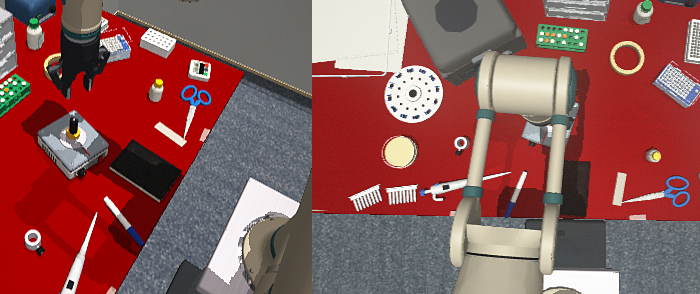

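>>> arm_command --increments '[0, 0, 0, 0.05, 4, -0.1, 0.5, 0, 0, 0, 0, 4, 0, 0.5, 0, 0, 0, 0, 3.6, 0, 0.5, 0, 0, 0, 0, 2, 0, 0.5, 0, 0, 0, 0, 0, 0, 0.5, 0, 0, 0, 0, 0, 0, 0.6]' --grip_force 20

```text
clock: 2.82
position: [0.5546, 0.0362, 0.2696]
ee_rot: [-0.602, 0.603, 0.37, -0.369]
contact_force: [-0.3, 0.9, 1.0]
width: 0.0343
```

>>> arm_command --increments '[0, 0, 0, 0, 0, 0, 0.85, 0, 0, 0, 0, 0, 0, 0.95, 0, 0, 0, 0, 0, 0, 0.95, 0, 0, 0, 0, 0, 0, 0.95, 0, 0, 0, 0, 0, 0, 0.95]' --grip_force 20

```text
clock: 3.45
position: [0.5546, 0.036, 0.2701]
ee_rot: [-0.602, 0.603, 0.37, -0.369]
contact_force: [-0.3, 0.3, 6.1]
width: 0.0187
```

```bash
python3 -c "
from h import *
go([.554,.036,.268],62.9)
a=vision.get_image('scene')
u,v=proj('scene',[.554,.036,.1]).astype(int);w=40
cv2.imwrite('pics/t2.png',cv2.resize(a[v-w:v+w,u-w:u+w,::-1],(600,600),interpolation=cv2.INTER_NEAREST))
go([.554,.036,.268],62.9)"
```

```text
t 3.45 pos [0.5546 0.036  0.2701] F [-0.3  0.3  6.1] M [0.12 0.06 0.1 ] w 18.7 q [-0.06  0.36  1.75  0.    1.03 -1.16]
jaw deg 63.03 down [ 0.003  0.    -1.   ] shift cm [-0.03  0.21  0.06]
turn [0.0025 0.0023 0.0013]
t 3.5 pos [0.5546 0.036  0.27  ] F [0.1 1.5 6.3] M [0.02 0.1  0.05] w 18.7 q [-0.06  0.36  1.75  0.    1.03 -1.16]
jaw deg 63.03 down [ 0.003  0.    -1.   ] shift cm [-0.03  0.2   0.06]
turn [0.0025 0.0023 0.0013]
```

View pics/t2.png

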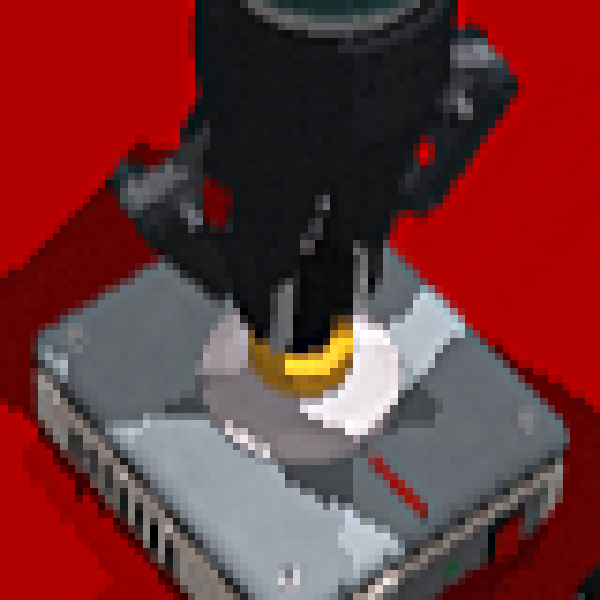

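>>> arm_command --increments '[0, 0, 0, 0, 0, 0, 0.6, 0, 0, 0, 0, 0, 0, 0.6, 0, -0.175, 0, 0, 0, 0, 0.6, 0, -0.175, 0, 0, 0, 0, 0.6, 0, 0, 0, 0, 0, 0, 0.6, 0, 0, 0, 0, 0, 0, 0.95, 0, 0, 0, 0, 0, 0, 0.95, 0, 0, 0, 0, 0, 0, 0.95]' --grip_force 20

```text
clock: 4.5
position: [0.5541, 0.0364, 0.2686]
ee_rot: [0.53, -0.529, -0.469, 0.468]
contact_force: [-0.0, 3.6, -0.0]
width: 0.017
```

>>> arm_command --increments '[0, 0, 0, 0, 0, 0, 0.95, 0, 0, 0, 0, 0, 0, 0.95]'

```text
clock: 4.75
position: [0.5541, 0.0364, 0.2686]
ee_rot: [0.53, -0.529, -0.469, 0.469]
contact_force: [-0.1, 4.5, -0.9]
width: 0.017
```

```bash
python3 -c "
from h import *
go([.554,.036,.268],62.9)"
```

```text
t 4.75 pos [0.5541 0.0364 0.2686] F [-0.1  4.5 -0.9] M [ 0.7  -0.06 -0.01] w 17.0 q [-0.06  0.36  1.75  0.    1.03 -1.51]
jaw deg 83.05 down [-0.     0.001 -1.   ] shift cm [-0.04  0.06  0.  ]
turn [-0.0005  0.3517  0.001 ]
```

>>> arm_command --increments '[0, 0, 0, 0.1, 0, 0, 0.95, 0, 0.1, 0, 0, 0, -0.02, 0.95, 0, 0.17, 0, 0, 0, -0.03, 0.95, 0, 0.17, 0, 0, 0, -0.03, 0.95, 0, 0.17, 0, 0, 0, -0.03, 0.95, 0, 0.17, 0, 0, 0, -0.03, 0.95, 0, 0, 0, 0, 0, 0, 0.95]' --grip_force 40

```text
clock: 5.62
position: [0.5555, 0.0371, 0.2687]
ee_rot: [0.669, -0.667, -0.232, 0.232]
contact_force: [1.4, 5.8, -1.3]
width: 0.0169
```

```bash
python3 -c "
from h import *
go([.5557,.0355,.268],-17.3)"
```

```text
t 5.62 pos [0.5555 0.0371 0.2687] F [ 1.4  5.8 -1.3] M [ 0.79 -0.01 -0.05] w 16.9 q [-0.06  0.36  1.75  0.    1.04 -0.73]
jaw deg 38.29 down [ 0.     0.002 -1.   ] shift cm [-0.08  0.07 -0.14]
turn [-1.800e-03  9.703e-01  4.000e-04]
```

>>> arm_command --increments '[0, 0, 0, 0.06, 0, 0.08, 0.95, 0, 0.16, 0, 0, 0, -0.03, 0.95, 0, 0.16, 0, 0, 0, -0.03, 0.95, 0, 0.16, 0, 0, 0, -0.03, 0.95, 0, 0.16, 0, 0, 0, -0.03, 0.95, 0, 0.16, 0, 0, 0, -0.03, 0.95, 0, 0.16, 0, 0, 0, -0.03, 0.95, 0, 0.01, 0, 0, 0, 0, 0.95]' --grip_force 40

```text
clock: 6.62
position: [0.5568, 0.0363, 0.2687]
ee_rot: [0.7, -0.698, 0.105, -0.107]
contact_force: [3.3, 6.2, -3.5]
width: 0.0171
```

>>> arm_command --increments '[0, 0, 0, 0, 0, 0, 0.95]'

```text
clock: 6.75
position: [0.5568, 0.0363, 0.2687]
ee_rot: [0.7, -0.698, 0.105, -0.107]
contact_force: [4.1, 6.4, -3.2]
width: 0.0166
```

```bash
python3 -c "
from h import *
go([.5557,.0355,.268],-17.3)
a=vision.get_image('scene')
u,v=proj('scene',[.554,.036,.1]).astype(int);w=40
cv2.imwrite('pics/t3.png',cv2.resize(a[v-w:v+w,u-w:u+w,::-1],(600,600),interpolation=cv2.INTER_NEAREST))
"
```

```text
t 6.75 pos [0.5568 0.0363 0.2687] F [ 4.1  6.4 -3.2] M [ 0.97 -0.35 -0.02] w 16.6 q [-0.06  0.36  1.75  0.    1.03  0.24]
jaw deg -17.24 down [ 0.003  0.002 -1.   ] shift cm [-0.08  0.07 -0.11]
turn [-0.0025  0.001   0.0021]
```

View pics/t3.png

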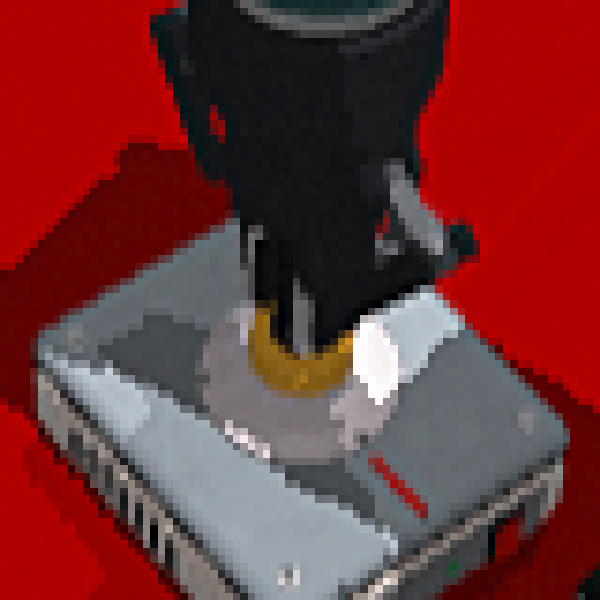

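>>> arm_command --increments '[0, 0, 0, 0, 0, 0, 0.7, 0, 0, 0, 0, 0, 0, 0.7, 0, 0, 0, 0, 0, 0, 0.7]' --grip_force 40

```text
clock: 7.18
position: [0.5559, 0.0354, 0.2688]
ee_rot: [-0.699, 0.699, -0.106, 0.106]
contact_force: [-1.1, 0.1, -0.2]
width: 0.0257
```

```bash
python3 -c "
from h import *
go([.5565,.0365,.268],-17.3)"
```

```text
t 7.17 pos [0.5559 0.0354 0.2688] F [-1.1  0.1 -0.2] M [ 0.03 -0.04  0.01] w 25.7 q [-0.06  0.36  1.75 -0.    1.04  0.24]
jaw deg -17.19 down [ 0.    -0.001 -1.   ] shift cm [0.03 0.08 0.13]
turn [0.0007 0.0019 0.0003]
```

>>> arm_command --increments '[0, 0, 0, 0, 0, 0, 0.95, 0, 0, 0, 0, 0, 0, 0.95, 0, 0, 0, 0, 0, 0, 0.95, 0, 0, 0, 0, 0, 0, 0.95]' --grip_force 30

```text
clock: 7.68
position: [0.5565, 0.0353, 0.269]
ee_rot: [-0.699, 0.699, -0.105, 0.106]
contact_force: [2.8, -4.6, 0.1]
width: 0.0169
```

```bash
python3 -c "
from h import *
go([.5565,.0365,.268],-17.3)
print([round(manip.get_state()['width']*1e3,2) for i in range(5)])"
```

```text
t 7.67 pos [0.5565 0.0353 0.269 ] F [ 2.8 -4.6  0.1] M [-0.56 -0.42  0.  ] w 16.9 q [-0.06  0.36  1.75 -0.    1.03  0.24]
jaw deg -17.18 down [ 0.002 -0.001 -1.   ] shift cm [-0.03  0.1   0.11]
turn [0.0005 0.0022 0.002 ]
[16.88, 16.88, 16.88, 16.88, 16.88]
```

>>> arm_command --increments '[0, 0, 0, 0, 0, 0, 0.7, 0, 0, 0, 0, 0, 0, 0.7, 0, 0.12, 0, 0, 0, 0, 0.7, 0, 0, 0, 0, 0, 0, 0.95, 0, 0, 0, 0, 0, 0, 0.95, 0, 0, 0, 0, 0, 0, 0.95, 0, 0, 0, 0, 0, 0, 0.95]' --grip_force 20

```text
clock: 8.55
position: [0.5564, 0.0356, 0.2687]
ee_rot: [0.692, -0.692, 0.147, -0.148]
contact_force: [4.6, -3.0, -2.7]
width: 0.0176
```

```bash
python3 -c "
from h import *
go([.5565,.0365,.268],-17.3)"
```

```text
t 8.55 pos [0.5564 0.0356 0.2687] F [ 4.6 -3.  -2.7] M [-0.28 -0.58 -0.04] w 17.6 q [-0.06  0.36  1.75 -0.    1.03  0.36]
jaw deg -24.04 down [ 0.001 -0.    -1.   ] shift cm [-0.03  0.07  0.08]
turn [-0.0003 -0.1177  0.0013]
```

>>> arm_command --increments '[0, 0, 0, 0, 0, 0, 0.7, 0, 0, 0, 0, 0, 0, 0.7, 0, -0.12, 0, 0, 0, 0, 0.7, 0, -0.12, 0, 0, 0, 0, 0.7, 0, 0, 0, 0, 0, 0, 0.95, 0, 0, 0, 0, 0, 0, 0.95, 0, 0, 0, 0, 0, 0, 0.95, 0, 0, 0, 0, 0, 0, 0.95]' --grip_force 20

```text
clock: 9.55
position: [0.5568, 0.0357, 0.269]
ee_rot: [0.704, -0.704, 0.063, -0.065]
contact_force: [5.4, 0.6, -2.8]
width: 0.0163
```

```bash
python3 -c "
from h import *
go([.5565,.0365,.268],-17.3)"
```

```text
t 9.55 pos [0.5568 0.0357 0.269 ] F [ 5.4  0.6 -2.8] M [ 0.02 -0.58  0.02] w 16.3 q [-0.06  0.36  1.75  0.    1.03  0.12]
jaw deg -10.39 down [ 0.003  0.    -1.   ] shift cm [-0.04  0.1   0.07]
turn [-0.0008  0.1207  0.0025]
```

>>> arm_command --increments '[0, 0, 0, 0.05, 0, 0, 0.95, 0, 0.06, 0, 0, 0, 0, 0.95, 0, 0.063, 0, 0, 0, 0, 0.95, 0, 0, 0, 0, 0, 0, 0.95, 0, 0, 0, 0, 0, 0, 0.95]' --grip_force 40

```text
clock: 10.18
position: [0.557, 0.0356, 0.269]
ee_rot: [0.699, -0.699, 0.106, -0.107]
contact_force: [5.4, -0.3, -0.1]
width: 0.0159
```

```bash
python3 -c "
from h import *
go([.5565,.0365,.268],-17.3)"
```

```text
t 10.18 pos [0.557  0.0356 0.269 ] F [ 5.4 -0.3 -0.1] M [-0.01 -0.53 -0.04] w 15.9 q [-0.06  0.36  1.74  0.    1.04  0.24]
jaw deg -17.35 down [ 0.002  0.    -1.   ] shift cm [-0.07  0.1   0.07]
turn [-0.0005 -0.0009  0.0017]
```

>>> arm_command --increments '[0, 0, 0, 0, 0, 0, 0.7, 0, 0, 0, 0, 0, 0, 0.7, 0, 0, 0, 0, 0, 0, 0.95, 0, 0, 0, 0, 0, 0, 0.95, 0, 0, 0, 0, 0, 0, 0.95]' --grip_force 30

```text
clock: 10.8
position: [0.5569, 0.0353, 0.2687]
ee_rot: [-0.699, 0.699, -0.106, 0.107]
contact_force: [4.2, -2.6, -3.1]
width: 0.0163
```

```bash
python3 -c "
from h import *
go([.5565,.0365,.268],-17.3)"
```

```text
t 10.8 pos [0.5569 0.0353 0.2687] F [ 4.2 -2.6 -3.1] M [-0.29 -0.54  0.01] w 16.3 q [-0.06  0.36  1.75 -0.    1.04  0.24]
jaw deg -17.35 down [ 0.001 -0.001 -1.   ] shift cm [-0.08  0.07  0.1 ]
turn [ 0.0002 -0.001   0.0016]
```

>>> arm_command --increments '[0, 0, 0, 0, 0, 0, 0.6, 0, 0, 0, 0, 0, 0, 0.5, 0, 0, 0, 0, 0, 0, 0.5, 0, 0, 0, 0, -3, 0, 0.5, 0, 0, 0, 0, -5, 0, 0.5, 0, 0, 0, 0, -5, 0, 0.4, 0, -0.17, 0, 0, 0, 0, 0.3, 0, -0.17, 0, 0, 0, 0, 0.2]' --grip_force 30

```text
clock: 11.8
position: [0.5561, 0.0358, 0.3998]
ee_rot: [0.707, -0.707, -0.016, 0.015]
contact_force: [-0.1, -0.2, 0.5]
width: 0.0683
```

>>> arm_command --increments '[0, -0.17, 0, 0, 0, 0, 0.2, 0, -0.17, 0, 0, 0, 0, 0.2, 0, -0.17, 0, 0, 0, 0, 0.2, 0, -0.17, 0, 0, 0, 0, 0.2, 0, -0.17, 0, 0, 0, 0, 0.2, 0, -0.17, 0, 0, 0, 0, 0.2, 0, -0.17, 0, 0, 0, 0, 0.2, 0, 0, 0, 0, 0, 0, 0.2]'

```text
clock: 12.8
position: [0.5561, 0.0358, 0.3986]
ee_rot: [0.579, -0.578, -0.406, 0.407]
contact_force: [-0.9, -1.1, 0.4]
width: 0.0683
```

```bash
python3 -c "
from h import *
go([.4878,.2877,.25],71)
a=vision.get_image('scene')
u,v=proj('scene',[.554,.036,.1]).astype(int);w=40
cv2.imwrite('pics/t4.png',cv2.resize(a[v-w:v+w,u-w:u+w,::-1],(600,600),interpolation=cv2.INTER_NEAREST))
"
```

```text
t 12.8 pos [0.5561 0.0358 0.3986] F [-0.9 -1.1  0.4] M [-0.03 -0.05 -0.03] w 68.3 q [-0.06  0.25  1.55  0.    1.34 -1.29]
jaw deg 70.2 down [-0.001  0.    -1.   ] shift cm [21.38 14.88 14.95]
turn [-0.0006 -0.014   0.0001]
```

View pics/t4.png

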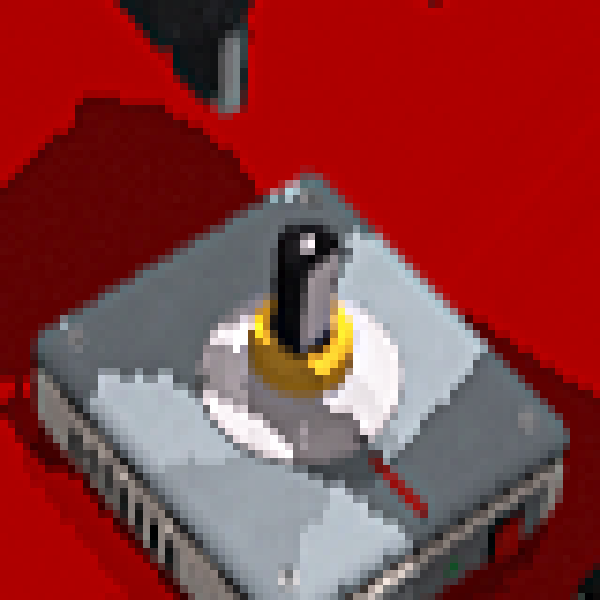

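>>> arm_command --increments '[0, -0.014, 0, 4.28, 0, 2.99, 0.2, 0, 0, 0, 4.28, 0, 2.99, 0.2, 0, 0, 0, 4.28, 0, 2.99, 0.2, 0, 0, 0, 4.28, 0, 2.99, 0.2, 0, 0, 0, 4.28, 3, 2.99, 0.2, 0, 0, 0, 0, 5.5, 0, 0.2, 0, 0, 0, 0, 6, 0, 0.2, 0, 0, 0, 0, 0, 0, 0.2]'

```text
clock: 13.85
position: [0.4827, 0.2861, 0.2497]
ee_rot: [0.576, -0.575, -0.407, 0.415]
contact_force: [-0.3, 0.4, 0.3]
width: 0.068
```

```bash
python3 -c "
from h import *
go([.4878,.2877,.178],71)
a=vision.get_image('scene')
u,v=proj('scene',[.4878,.2877,.03]).astype(int);w=30
cv2.imwrite('pics/t5.png',cv2.resize(a[v-w:v+w,u-w:u+w,::-1],(600,600),interpolation=cv2.INTER_NEAREST))
"
```

```text
t 13.85 pos [0.4827 0.2861 0.2497] F [-0.3  0.4  0.3] M [-0.03 -0.    0.02] w 68.0 q [ 0.41  0.39  1.76  0.    1.01 -0.83]
jaw deg 71.02 down [-0.01  -0.004 -1.   ] shift cm [ 0.37  7.17 -0.49]
turn [-0.0083  0.0004 -0.0075]
```

View pics/t5.png

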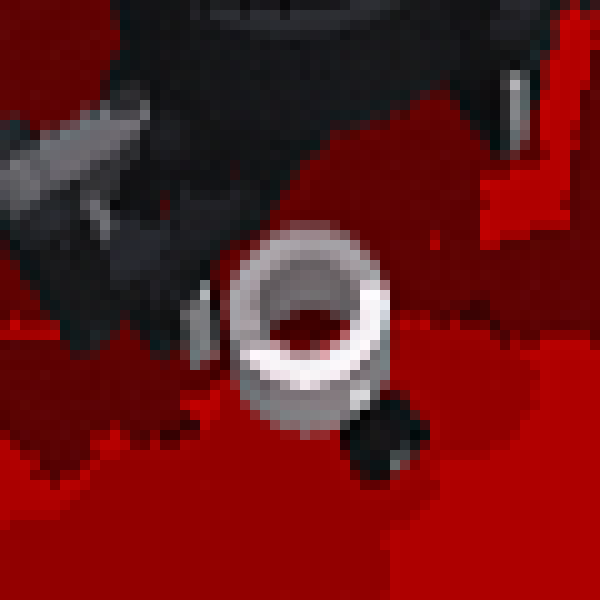

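>>> arm_command --increments '[0, 0, 0, 0, 0, 0, 0.2, 0, 0, 0, 0, 0, 0, 0.2]'

```text
clock: 14.15
position: [0.4861, 0.287, 0.2564]
ee_rot: [-0.575, 0.576, 0.413, -0.409]
contact_force: [0.8, 0.4, -1.1]
width: 0.0683
```

```bash
python3 -c "
from h import *
go([.4878,.2877,.178],71)
"
```

```text
t 14.15 pos [0.4861 0.287  0.2564] F [ 0.8  0.4 -1.1] M [ 0.02 -0.01  0.03] w 68.3 q [ 0.41  0.38  1.75  0.    1.01 -0.83]
jaw deg 71.06 down [ 0.005  0.002 -1.   ] shift cm [ 0.09  7.84 -0.11]
turn [0.0038 0.001  0.0036]
```

>>> arm_command --increments '[0, 0, 0, 0.1, 2.5, -0.1, 0.2, 0, 0, 0, 0, 2.3, 0, 0.2, 0, 0, 0, 0, 1.5, 0, 0.2, 0, 0, 0, 0, 1, 0, 0.2, 0, 0, 0, 0, 0, 0, 0.2, 0, 0, 0, 0, 0, 0, 0.2]'

```text
clock: 14.9
position: [0.4866, 0.2875, 0.1814]
ee_rot: [-0.575, 0.575, 0.412, -0.411]
contact_force: [-0.6, -0.3, 0.2]
width: 0.0686
```

```bash
python3 -c "
from h import *
go([.4878,.2877,.178],71)
a=vision.get_image('scene')
u,v=proj('scene',[.4878,.2877,.03]).astype(int);w=30
cv2.imwrite('pics/t6.png',cv2.resize(a[v-w:v+w,u-w:u+w,::-1],(600,600),interpolation=cv2.INTER_NEAREST))
"
```

```text
t 14.9 pos [0.4866 0.2875 0.1814] F [-0.6 -0.3  0.2] M [ 0.   -0.05 -0.02] w 68.6 q [ 0.41  0.47  1.83  0.    0.84 -0.83]
jaw deg 71.1 down [ 0.001  0.001 -1.   ] shift cm [ 0.05  0.34 -0.11]
turn [0.001  0.0017 0.001 ]
```

View pics/t6.png

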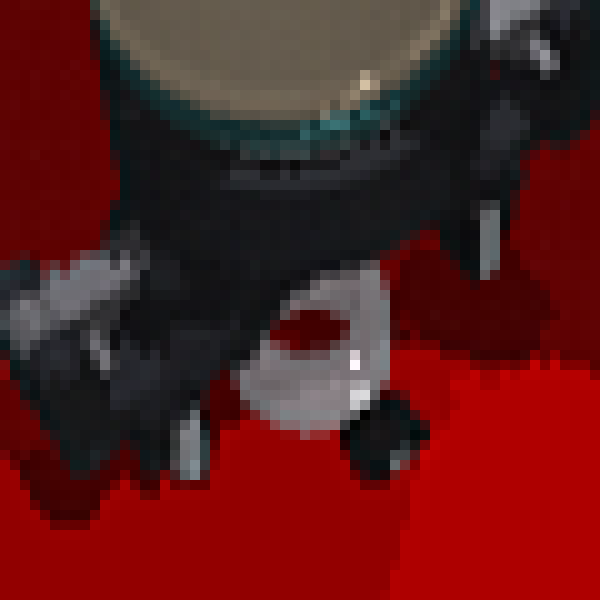

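>>> arm_command --increments '[0, 0, 0, 0.05, 0.4, -0.1, 0.3, 0, 0, 0, 0, 0, 0, 0.5, 0, 0, 0, 0, 0, 0, 0.6, 0, 0, 0, 0, 0, 0, 0.8, 0, 0, 0, 0, 0, 0, 0.8, 0, 0, 0, 0, 0, 0, 0.8, 0, 0, 0, 0, 0, 0, 0.8]' --grip_force 40

```text
clock: 15.82
position: [0.4874, 0.2876, 0.1769]
ee_rot: [-0.575, 0.575, 0.411, -0.411]
contact_force: [-0.2, 0.1, 2.1]
width: 0.0337
```

```bash
python3 -c "
from h import *
go([.4878,.2877,.178],71)
"
```

```text
t 15.82 pos [0.4874 0.2876 0.1769] F [-0.2  0.1  2.1] M [ 0.03  0.05 -0.  ] w 33.7 q [ 0.41  0.48  1.83  0.    0.83 -0.83]
jaw deg 71.11 down [ 0.  0. -1.] shift cm [ 0.02 -0.11 -0.03]
turn [0.0002 0.0018 0.0003]
```

```bash
python3 -c "
from h import *
a=vision.get_image('scene')
u,v=proj('scene',[.4878,.2877,.03]).astype(int);w=30
cv2.imwrite('pics/t7.png',cv2.resize(a[v-w:v+w,u-w:u+w,::-1],(600,600),interpolation=cv2.INTER_NEAREST))
go([.4878,.2877,.178],71)
"
```

```text
t 15.88 pos [0.4874 0.2876 0.1769] F [-0.6  0.5  2.9] M [-0.    0.07  0.01] w 34.0 q [ 0.41  0.48  1.83  0.    0.83 -0.83]
jaw deg 71.1 down [ 0.  0. -1.] shift cm [ 0.02 -0.11 -0.03]
turn [0.0002 0.0018 0.0003]
```

View pics/t7.png

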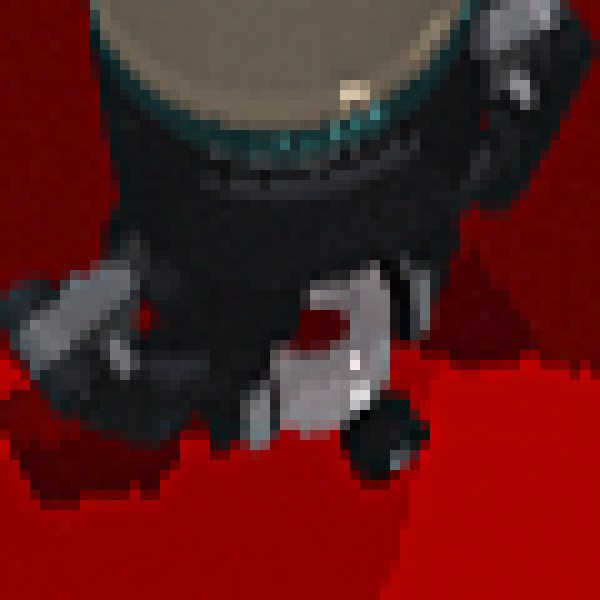

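>>> arm_command --increments '[0, 0, 0, 0, 0, 0, 0.8, 0, 0, 0, 0, 0, 0, 0.8, 0, 0, 0, 0, -1.5, 0, 0.8, 0, 0, 0, 0, -1.5, 0, 0.8, 0, 0, 0, 0, -2, 0, 0.8, 0, 0, 0, 0, 0, 0, 0.8]' --grip_force 60

```text
clock: 16.62
position: [0.4881, 0.2879, 0.2288]
ee_rot: [-0.575, 0.576, 0.413, -0.41]
contact_force: [-0.7, 0.3, -1.1]
width: 0.0337
```

```bash
python3 -c "
from h import *
go([.4878,.2877,.178],71)
a=vision.get_image('scene')
u,v=proj('scene',[.4878,.2877,.08]).astype(int);w=30
cv2.imwrite('pics/t8.png',cv2.resize(a[v-w:v+w,u-w:u+w,::-1],(600,600),interpolation=cv2.INTER_NEAREST))
go([.4878,.2877,.178],71)
"
```

```text
t 16.62 pos [0.4881 0.2879 0.2288] F [-0.7  0.3 -1.1] M [-0.01  0.02 -0.03] w 33.7 q [ 0.41  0.41  1.78  0.    0.95 -0.83]
jaw deg 71.1 down [ 0.004  0.002 -1.   ] shift cm [-0.04  5.08  0.04]
turn [0.0034 0.0018 0.0032]
t 16.68 pos [0.4876 0.2876 0.2277] F [ 0.7 -0.5 -1.2] M [-0.01 -0.    0.03] w 33.5 q [ 0.41  0.42  1.78  0.    0.95 -0.83]
jaw deg 71.1 down [ 0.002  0.001 -1.   ] shift cm [ 0.01  4.97 -0.01]
turn [0.0017 0.0018 0.0016]
```

View pics/t8.png

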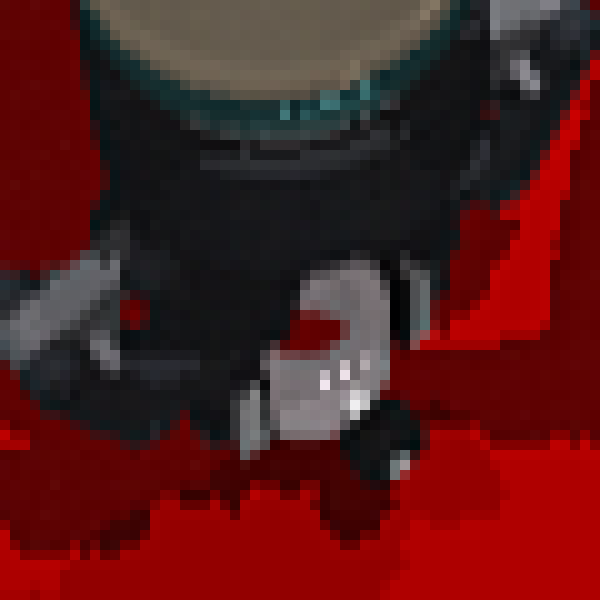

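>>> arm_command --increments '[0, 0, 0, 0, -4, 0, 0.8, 0, 0, 0, 0, -5, 0, 0.8, 0, 0, 0, 0, -4.5, 0, 0.8, 0, 0, 0, 0, 0, 0, 0.8, 0, 0, 0, 0, 0, 0, 0.8]' --grip_force 60

```text
clock: 17.3
position: [0.4868, 0.2873, 0.3604]
ee_rot: [0.576, -0.575, -0.41, 0.412]
contact_force: [-0.8, -0.4, -2.4]
width: 0.0334
```

```bash
python3 -c "
from h import *
go([.5545,.036,.36],72.7)
s,R=st()
a=vision.get_image('scene');b=vision.get_image('top')
P=s['position']; C=P-[0,0,.162]
print(C)
for n,im in(('scene',a),('top',b)):
    u,v=proj(n,C+np.array([-.015,.005,0])).astype(int);w=18
    np.save('pics/x.npy',im)
    cv2.imwrite('pics/t9%s.png'%n,cv2.resize(im[v-w:v+w,u-w:u+w,::-1],(400,400),interpolation=cv2.INTER_NEAREST)); print(n,u-w,v-w,400/2/w, proj(n,C),proj(n,C+.029*np.array([-.955,.297,0])))
i=[cv2.imread('pics/t9%s.png'%n) for n in('scene','top')]; cv2.imwrite('pics/t9.png',np.hstack(i))
"
```

```text
t 17.3 pos [0.4868 0.2873 0.3604] F [-0.8 -0.4 -2.4] M [ 0.01  0.01 -0.03] w 33.4 q [ 0.41  0.29  1.6   0.    1.26 -0.83]
jaw deg 71.1 down [-0.002 -0.001 -1.   ] shift cm [-21.58   0.05 -14.55]
turn [-0.002  -0.0279 -0.0017]
[0.48675477 0.28725958 0.19838352]
scene 216 280 11.11111111111111 [229.7232999  291.96712272] [238.82817151 303.58202856]
top 106 219 11.11111111111111 [127.29065495 231.25691617] [122.8315674  243.07334442]
```

View pics/t9.png

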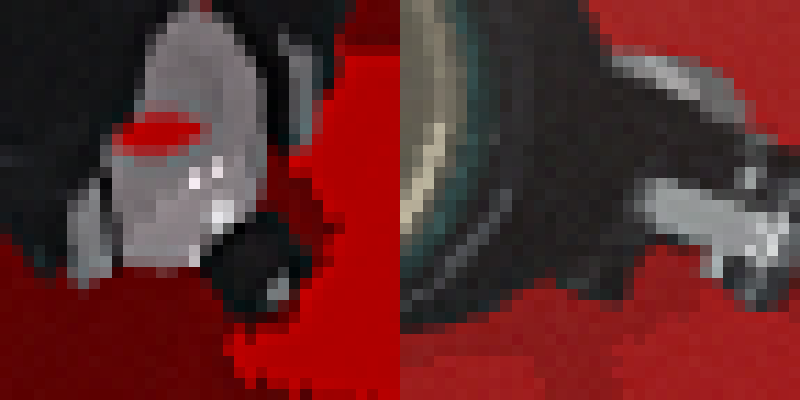

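```bash
python3 -c "
from h import *
C=np.array([.48675,.28726])
for n,uv in(('scene',(239.2,303.9)),('top',(124,243.3))):
    p=plane(n,uv,.1984)[:2]-C; print(n,p,np.degrees(np.arctan2(p[1],-p[0])))
im=cv2.imread('pics/t9scene.png')
"
```

```text
scene [-0.02862205  0.00871993] 16.94376933551049
top [-0.02816401  0.00582193] 11.679409615447671
```

>>> arm_command --increments '[0, -0.016, 0, -3.5, 0, -2.4, 0.8, 0, 0, 0, -3.6, 0, -2.4, 0.8, 0, 0, 0, -3.6, 0, -2.4, 0.8, 0, 0, 0, -3.6, 0, -2.4, 0.8, 0, 0, 0, -3.6, 0, -2.4, 0.8, 0, 0, 0, -3.6, 0, -2.4, 0.8, 0, 0, 0, 0, 0, 0, 0.8, 0, 0, 0, 0, 0, 0, 0.8]'

```text
clock: 18.4
position: [0.5569, 0.0386, 0.3603]
ee_rot: [0.573, -0.571, -0.415, 0.416]
contact_force: [0.4, 0.3, -2.3]
width: 0.0334
```

>>> arm_command --increments '[0, 0, 0, 0, 0, 0, 0.8, 0, 0, 0, 0, 0, 0, 0.8]'

```text
clock: 18.65
position: [0.557, 0.0394, 0.3616]
ee_rot: [0.572, -0.572, -0.416, 0.416]
contact_force: [0.3, -0.6, -1.5]
width: 0.0336
```

```bash
python3 -c "
from h import *
go([.5545,.036,.32],72.0)
a=vision.get_image('scene')
u,v=proj('scene',[.554,.036,.14]).astype(int);w=40
print(u-w,v-w)
cv2.imwrite('pics/t10.png',cv2.resize(a[v-w:v+w,u-w:u+w,::-1],(600,600),interpolation=cv2.INTER_NEAREST))
go([.5545,.036,.32],72.0)
"
```

```text
t 18.65 pos [0.557  0.0394 0.3616] F [ 0.3 -0.6 -1.5] M [-0.05  0.02  0.03] w 33.6 q [-0.05  0.28  1.61  0.    1.25 -1.31]
jaw deg 72.11 down [-0.  0. -1.] shift cm [-0.4   4.16  0.13]
turn [-0.0003  0.0019  0.0002]
233 167
t 18.7 pos [0.5571 0.0393 0.3617] F [ 0.2 -0.1 -1. ] M [ 0.    0.   -0.03] w 33.4 q [-0.05  0.28  1.61  0.    1.25 -1.31]
jaw deg 72.1 down [-0.  0. -1.] shift cm [-0.39  4.17  0.14]
turn [-0.0001  0.0018  0.0002]
```

View pics/t10.png

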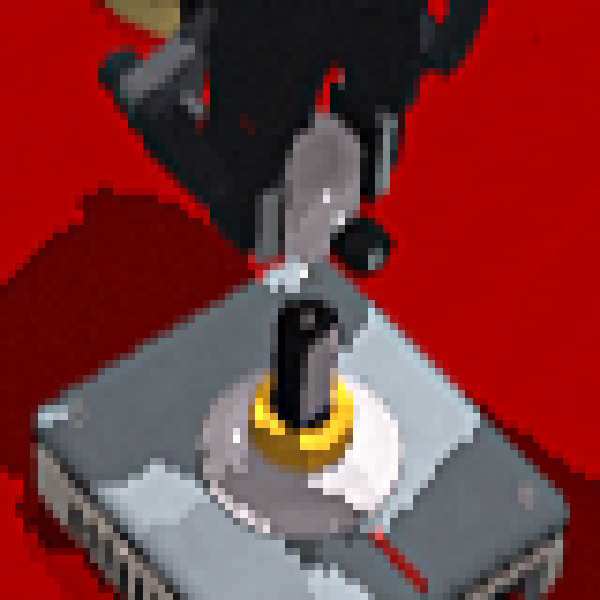

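>>> arm_command --increments '[0, 0, 0, -0.4, 2, 0.13, 0.8, 0, 0, 0, 0, 2, 0, 0.8, 0, 0, 0, 0, 0, 0, 0.8, 0, 0, 0, 0, 0, 0, 0.8]'

```text
clock: 19.2
position: [0.5551, 0.0353, 0.3224]
ee_rot: [-0.572, 0.572, 0.416, -0.416]
contact_force: [0.7, -0.0, -1.8]
width: 0.0333
```

```bash
python3 -c "
from h import *
go([.5545,.036,.32],72.0)
a=vision.get_image('scene')
u,v=proj('scene',[.554,.036,.14]).astype(int);w=25
print(u-w,v-w)
cv2.imwrite('pics/t11.png',cv2.resize(a[v-w:v+w,u-w:u+w,::-1],(600,600),interpolation=cv2.INTER_NEAREST))
"
```

```text
t 19.2 pos [0.5551 0.0353 0.3224] F [ 0.7 -0.  -1.8] M [-0.02 -0.06 -0.04] w 33.3 q [-0.06  0.31  1.68  0.    1.16 -1.32]
jaw deg 72.05 down [ 0.001  0.    -1.   ] shift cm [0.05 0.24 0.08]
turn [0.0012 0.0008 0.0004]
248 182
```

View pics/t11.png

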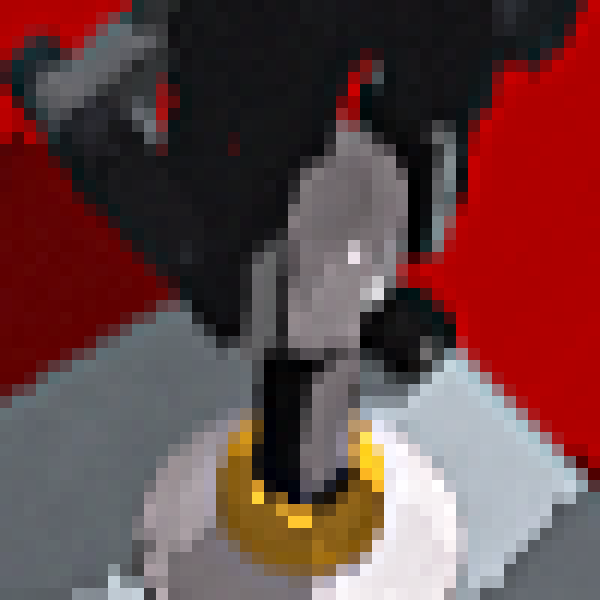

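```bash
python3 -c "
from h import *
s,R=st(); P=s['position']; print(P)
t=np.linspace(0,2*np.pi,60)
im=cv2.imread('pics/t11.png')
for (c,r,z,col) in ((P[:2],.018,P[2]-.177,(0,255,0)),(P[:2],.018,P[2]-.147,(0,255,0)),((.554,.036),.010,.132,(255,0,255)),((.554,.036),.017,.086,(255,0,255)),((.554,.036),.034,.062,(255,0,255))):
    q=np.array([proj('scene',[c[0]+r*np.cos(a),c[1]+r*np.sin(a),z]) for a in t]); q=((q-[248,182]+.5)*12).astype(np.int32)
    cv2.polylines(im,[q],True,col,1)
cv2.imwrite('pics/t12.png',im)
"
```

```text
[0.5552451  0.03520233 0.32269353]
```

View pics/t12.png

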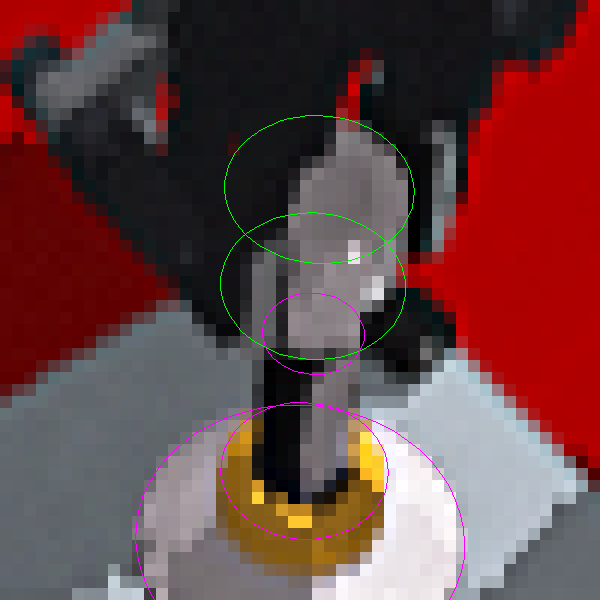

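>>> arm_command --increments '[0, 0, 0, 0.05, 0.8, 0.08, 0.8, 0, 0, 0, 0, 0.4, 0, 0.8, 0, 0, 0, 0, 0.3, 0, 0.8, 0, 0, 0, 0, 0.3, 0, 0.8, 0, 0, 0, 0, 0, 0, 0.8]'

```text
clock: 19.88
position: [0.5542, 0.0357, 0.3034]
ee_rot: [0.572, -0.572, -0.416, 0.416]
contact_force: [-0.1, -0.1, -1.4]
width: 0.0336
```

```bash
python3 -c "
from h import *
go([.5545,.036,.32],72.0)"
```

```text
t 19.88 pos [0.5542 0.0357 0.3034] F [-0.1 -0.1 -1.4] M [ 0.05  0.01 -0.01] w 33.6 q [-0.06  0.32  1.7   0.    1.12 -1.32]
jaw deg 72.02 down [-0.001  0.    -1.   ] shift cm [ 0.04 -1.66 -0.02]
turn [-0.0005  0.0003 -0.0001]
```

>>> arm_command --increments '[0, 0, 0, 0, 0.3, 0, 0.8, 0, 0, 0, 0, 0.3, 0, 0.8, 0, 0, 0, 0, 0.3, 0, 0.8, 0, 0, 0, 0, 0.3, 0, 0.8, 0, 0, 0, 0, 0, 0, 0.8]'

```text
clock: 20.5
position: [0.5541, 0.0357, 0.2914]
ee_rot: [0.572, -0.572, -0.416, 0.416]
contact_force: [0.4, -1.2, -2.3]
width: 0.0335
```

```bash
python3 -c "
from h import *
go([.5545,.036,.263],72.0)"
```

```text
t 20.5 pos [0.5541 0.0357 0.2914] F [ 0.4 -1.2 -2.3] M [-0.01 -0.04 -0.  ] w 33.5 q [-0.06  0.33  1.72  0.    1.09 -1.32]
jaw deg 72.02 down [-0.001  0.    -1.   ] shift cm [ 0.04  2.84 -0.03]
turn [-0.0006  0.0004 -0.0001]
```

>>> arm_command --increments '[0, 0, 0, 0, 0.5, 0, 0.8, 0, 0, 0, 0, 0.5, 0, 0.8, 0, 0, 0, 0, 0.5, 0, 0.8, 0, 0, 0, 0, 0.5, 0, 0.8, 0, 0, 0, 0, 0.3, 0, 0.8, 0, 0, 0, 0, 0, 0, 0.8]'

```text
clock: 21.25
position: [0.5542, 0.0357, 0.2683]
ee_rot: [0.572, -0.572, -0.416, 0.416]
contact_force: [-0.7, -0.4, -2.6]
width: 0.0334
```

```bash
python3 -c "
from h import *
go([.5545,.036,.258],72.0)"
```

```text
t 21.25 pos [0.5542 0.0357 0.2683] F [-0.7 -0.4 -2.6] M [ 0.02  0.09 -0.01] w 33.4 q [-0.06  0.36  1.75  0.    1.03 -1.32]
jaw deg 72.02 down [-0.  0. -1.] shift cm [ 0.04  1.03 -0.02]
turn [-0.0005  0.0004 -0.0001]
```

>>> arm_command --increments '[0, 0, 0, 0, 0, 0, 0.8, 0, 0, 0, 0, 0.3, 0, 0.8, 0, 0, 0, 0, 0.2, 0, 0.8, 0, 0, 0, 0, 0.2, 0, 0.8, 0, 0, 0, 0, 0, 0, 0.8]' --grip_force 100

```text
clock: 21.88
position: [0.5542, 0.0357, 0.2618]
ee_rot: [0.572, -0.572, -0.416, 0.416]
contact_force: [-1.5, 0.4, 2.1]
width: 0.0329
```

```bash
python3 -c "
from h import *
go([.5545,.036,.258],72.0)"
```

```text
t 21.88 pos [0.5542 0.0357 0.2618] F [-1.5  0.4  2.1] M [ 0.08  0.36 -0.05] w 32.9 q [-0.06  0.36  1.76  0.    1.02 -1.32]
jaw deg 72.02 down [-0.  0. -1.] shift cm [ 0.04  0.38 -0.02]
turn [-0.      0.0003  0.0001]
```

>>> arm_command --increments '[0, 0, 0, 0, 0.1, 0, 0.8, 0, 0, 0, 0, 0.1, 0, 0.8, 0, 0, 0, 0, 0, 0, 0.8]' --grip_force 100

```text
clock: 22.25
position: [0.5542, 0.0357, 0.2601]
ee_rot: [-0.572, 0.572, 0.416, -0.416]
contact_force: [-3.0, -0.0, 4.6]
width: 0.033
```

```bash
python3 -c "
from h import *
go([.5545,.036,.258],72.0)"
```

```text
t 22.25 pos [0.5542 0.0357 0.2601] F [-3.  -0.   4.6] M [ 0.04  0.46 -0.01] w 33.0 q [-0.06  0.37  1.76  0.    1.01 -1.32]
jaw deg 72.02 down [ 0.  0. -1.] shift cm [ 0.04  0.21 -0.02]
turn [0.0002 0.0004 0.0002]
```

>>> arm_command --increments '[0, 0, 0, 0, 0.1, 0.05, 0.8, 0, 0, 0, 0, 0.1, 0, 0.8, 0, 0, 0, 0, 0, 0, 0.8]' --grip_force 100

```text
clock: 22.62
position: [0.554, 0.0358, 0.2586]
ee_rot: [-0.572, 0.572, 0.416, -0.415]
contact_force: [-2.5, -0.0, 7.6]
width: 0.0327
```

```bash
python3 -c "
from h import *
go([.5545,.036,.258],72.0)"
```

```text
t 22.62 pos [0.554  0.0358 0.2586] F [-2.5 -0.   7.6] M [0.   0.53 0.  ] w 32.7 q [-0.06  0.37  1.76 -0.    1.01 -1.32]
jaw deg 72.03 down [ 0.001 -0.    -1.   ] shift cm [ 0.04  0.06 -0.04]
turn [0.0013 0.0005 0.0002]
```

>>> arm_command --increments '[0, 0, 0, 0, 0.1, 0, 0.8, 0, 0, 0, 0, 0, 0, 0.8]'

```text
clock: 22.88
position: [0.554, 0.0358, 0.2581]
ee_rot: [-0.572, 0.572, 0.416, -0.415]
contact_force: [-4.1, 0.5, 9.9]
width: 0.033
```

```bash
python3 -c "
from h import *
go([.5545,.036,.258],72.0)"
```

```text
t 22.88 pos [0.554  0.0358 0.2581] F [-4.1  0.5  9.9] M [ 0.03  0.62 -0.04] w 33.0 q [-0.06  0.37  1.76 -0.    1.01 -1.32]
jaw deg 72.03 down [ 0.002 -0.    -1.   ] shift cm [ 0.04  0.01 -0.05]
turn [0.0016 0.0005 0.0003]
```

>>> arm_command --increments '[0, 0, 0, 0, 0.1, 0.05, 0.8, 0, 0, 0, 0, 0, 0, 0.8]'

```text
clock: 23.12
position: [0.5537, 0.0359, 0.258]
ee_rot: [-0.571, 0.573, 0.417, -0.415]
contact_force: [-5.1, 0.4, 15.6]
width: 0.0324
```

>>> arm_command --increments '[0, 0, 0, 0, 0.1, 0, 0.8, 0, 0, 0, 0, 0, 0, 0.8]'

```text
clock: 23.38
position: [0.5536, 0.0359, 0.2579]
ee_rot: [-0.571, 0.573, 0.417, -0.415]
contact_force: [-6.3, -1.3, 20.1]
width: 0.0329
```

```bash
python3 -c "
from h import *
go([.5545,.036,.258],72.0)"
```

```text
t 23.38 pos [0.5536 0.0359 0.2579] F [-6.3 -1.3 20.1] M [-0.09  1.07 -0.05] w 32.9 q [-0.06  0.37  1.77 -0.    1.01 -1.32]
jaw deg 72.03 down [ 0.003 -0.001 -1.   ] shift cm [ 0.04 -0.01 -0.08]
turn [0.0034 0.0006 0.0004]
```

```bash
python3 -c "
from h import *
a=vision.get_image('scene');b=vision.get_image('top')
s,R=st();P=s['position']
u,v=proj('scene',[.554,.036,.1]).astype(int);w=27
im=cv2.resize(a[v-w:v+w,u-w:u+w,::-1],(594,594),interpolation=cv2.INTER_NEAREST);k=11;o=np.array([u-w,v-w])
cv2.imwrite('pics/t13a.png',im)
t=np.linspace(0,2*np.pi,60)
for r,z in((.018,.081),(.018,.111),(.017,.081)):
    q=np.array([proj('scene',[.554+r*np.cos(x),.036+r*np.sin(x),z]) for x in t]);q=((q-o+.5)*k).astype(np.int32);cv2.polylines(im,[q],True,(0,255,0),1)
d=np.array([-.9545,.298,0])
for r in(.023,.035):
    q=((proj('scene',np.array([.554,.036,.096])+r*d)-o+.5)*k).astype(int);cv2.circle(im,tuple(int(i) for i in q),4,(255,0,255),-1)
cv2.imwrite('pics/t13.png',im); print(o)
u,v=proj('top',[.53,.036,.1]).astype(int)
cv2.imwrite('pics/t14.png',cv2.resize(b[v-20:v+30,u-25:u+25,::-1],(500,500),interpolation=cv2.INTER_NEAREST))
c=vision.get_image('top')
go(P)
"
```

```text
[246 190]
t 23.52 pos [0.5536 0.0359 0.2579] F [-6.1  0.7 19.9] M [-0.04  1.05  0.  ] w 32.8 q [-0.06  0.37  1.77 -0.    1.   -1.32]
jaw deg 72.04 down [ 0.004 -0.001 -1.   ] shift cm [-0.  0.  0.]
```

View pics/t13a.png

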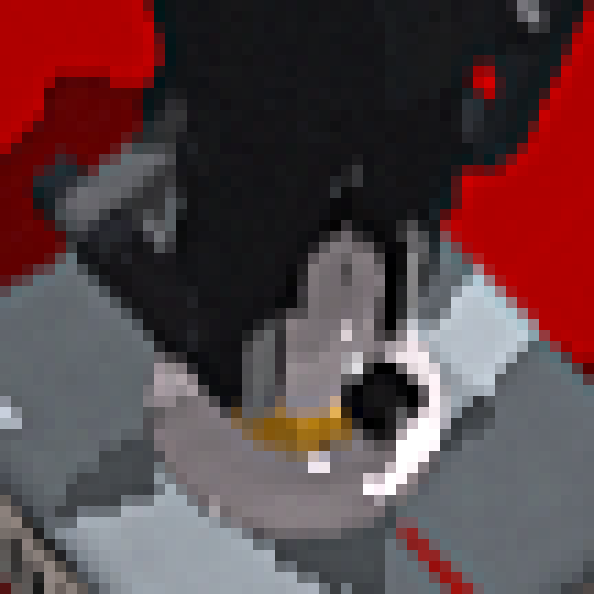

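View pics/t13.png

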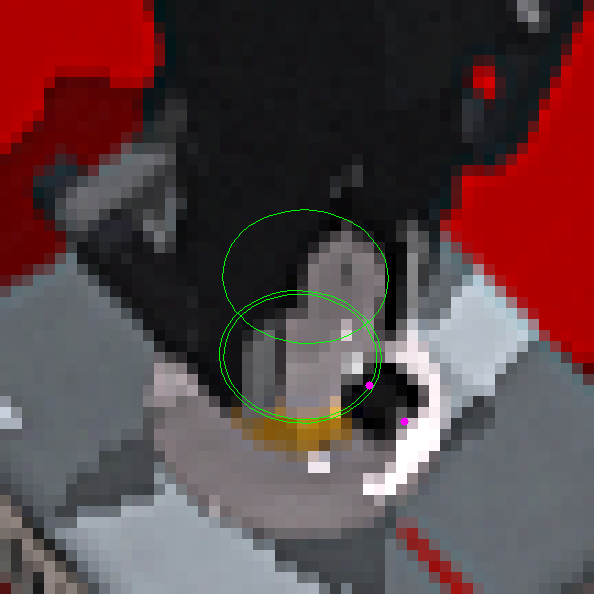

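View pics/t14.png

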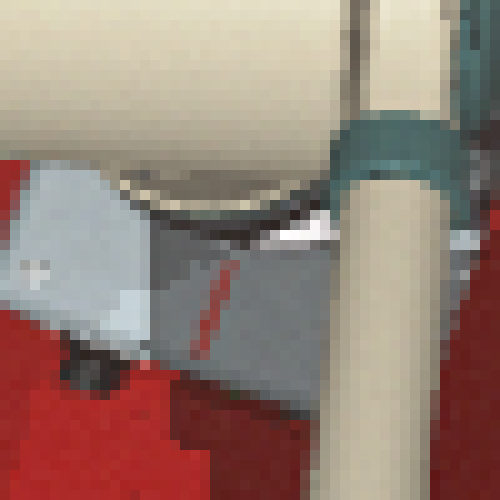

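```bash
python3 -c "
from h import *
n,uv='scene',np.array([385,402])/11-.5+[246,190]
p=plane(n,uv,.096)[:2]-[.554,.036];print(p,np.degrees(np.arctan2(p[1],-p[0])))
a=vision.get_image('scene');b0=cv2.imread('pics/scene0.png')[:,:,::-1]
for (x,y) in((356,180),(260,157),(308,138)): print(np.abs(a[y-12:y+12,x-15:x+15].astype(int)-b0[y-12:y+12,x-15:x+15]).mean())
go([.554,.036,.258])
print(ticket.sign_off())
go([.554,.036,.258])"
```

```text
[-0.02722484  0.00854058] 17.41692358273825
0.48935185185185187
39.858333333333334
16.242592592592594
t 23.57 pos [0.5536 0.0359 0.2579] F [-5.1  0.3 20. ] M [-0.01  1.03 -0.05] w 32.4 q [-0.06  0.37  1.77 -0.    1.   -1.32]
jaw deg 72.04 down [ 0.003 -0.001 -1.   ] shift cm [ 0.02 -0.01 -0.03]
the job is handed in; nothing more can be done
None
the job is handed in; nothing more can be done
```

I turned the shaft, fitted the collar and handed the job in at 23.6 s. The gripper is still closed on the collar at 100 N and pressing down with about 20 N.

**Shaft:** I turned it clockwise until the fingers closed on the flat with the jaws along the red line, at −17.35°. The last regrip there read 16.3 mm; the readings scatter by about ±0.3 mm. The first turn left the shaft about 3° off. Regrips at nearby angles showed this, and I corrected it. A picture afterwards shows the bright flat facing the red line.

**Collar:** It went over the shaft with no resistance. The spring was first felt at about 263 mm tool height. The tool stopped 5.0 mm lower, where the force rose from 10 to 20 N with almost no movement, so the cup is on its hard stop. In the last picture the thumbscrew points along 17.4°, and the red line lies at 17.3–17.5°.

**Checks that disagreed or were incomplete:**
- The fingers read 33–34 mm on the 36 mm collar. The grip held anyway through the lift and the press.
- In the overlay, the collar's lower edge sat about 1 pixel higher than I drew it. The cup showed the same offset before pressing, so I relied on the force and travel.
- About 5–6 N of sideways force remains between the collar and the shaft.
- **Bystanders:** the bottle area matches the first picture. The tape and tip-box areas differ (mean pixel change 40 and 16), probably because the arm now covers or shades them. I did not confirm that, but the arm was never lowered near either.

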